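# Preset an air damper to the third click

## Task

Preset the damper on the sheet-metal air box: with the fingertips push its black lever back along the slot to the fully closed end, away from the round duct collar, until it stops; then push it towards the collar, counting three clicks from the closed end, and leave it resting in that third notch, without ever going past it. Only push the lever, never pinch it; leave everything else on the box and bench where it is, and finish with the hand clear.

Things in the scene. Friction and masses are not known exactly. Their poses are not given: they have to be found in the camera images.
- damper_box: Sheet-metal air box fixed to the bench, 170 (x) by 260 (y) by 120 mm high; origin at the centre of its underside, z up. A round duct collar, 100 mm across, 50 mm long, sticks out of its +y end; the other end is blank. A 126 mm slot runs along y on the top face at x = -20 mm. Beside it, at x = 6 to 22 mm, eight half-round ridges, 7 mm high and 16 mm apart, make a rack of seven notches.
- gate_lever (a joint): Travel of the lever in m, along the box's +y: 0 = closed end stop (y = -48 mm in the box frame), 0.096 = open end. A sprung plunger clicks into a notch every 0.016: notch 0 at 0, first click 0.016, second 0.032, third 0.048. Leaving a notch takes 7 to 9 N; past a ridge (half-way) the lever snaps on into the next notch and centres itself. Starts in the first or second notch.
- lever_top (a point): Centre of the top of the lever's black upright tab, 52 mm above the box's top face. The tab is 34 mm across the slot (box x), 15 mm thick along it (box y), 42 mm tall (10 to 52 mm above the top face), with flat faces to push; a 26 mm square foot lies below it. A dark arm 15 mm wide, 18 to 36 mm above the top face, reaches from the tab's +x side over the rack, to 42 mm from the slot.
- face_closed_side: Half of the tab that faces the closed end (box -y): push here to open. 34 by 7.5 by 42 mm, origin at the centre of its underside, 10 mm above the box's top face; axes as the box's.
- face_open_side: Half of the tab that faces the collar (box +y): push here to close. 34 by 7.5 by 42 mm, origin at the centre of its underside, 10 mm above the box's top face; axes as the box's.
- tape_roll: Bystander: empty cardboard tape core, 56 mm across, 24 mm high, flat on the box's top, on the far side of the rack, near the closed end. Origin at the centre of its underside.
- screw_jar: Bystander: small jar, 38 mm across, 45 mm high, standing on the box's top on the far side of the rack, near the collar end. Origin at the centre of its underside.
- wrench: Bystander: steel wrench lying on the bench behind the box (box +x side). Origin on its underside.
- pipe_plug: Bystander: grey plastic plug, 40 mm across, 40 mm high, on the bench in front of the box (box -x side). Origin at the centre of its underside.
- mug: Bystander: white mug, 90 mm high, on the bench to the robot's left. Origin at the centre of its underside.
- small_carton: Bystander: cardboard carton 110 by 150 by 80 mm on the bench to the robot's right. Origin at the centre of its underside.
- screwdriver: Bystander: screwdriver lying on the bench to the robot's left. Origin on its underside.

How it is judged:
On the way, in this order (a step that is already met when the one before it is completed fails the run):
1. the lever is pushed home against the closed end (value of joint gate_lever below 0.004 m), for 0.2 s.
2. the lever is pushed out to the third notch and sits there (value of joint gate_lever between 0.0435 and 0.0525 m), for 0.2 s.
At the end, for the whole second after the job is handed in: the lever rests in the third notch from the closed end (0.048 m, within 4.5 mm), at rest, and every bystander is within 30 mm of its starting place (all of step 2 and velocity of joint gate_lever between -0.005 and 0.005 m/s and distance of each of tape_roll, screw_jar, wrench, pipe_plug, mug, small_carton, screwdriver from where it was at the start of the episode below 0.03 m); the robot touches nothing.
It fails at once if the lever goes past the third notch, over the next ridge (value of joint gate_lever above 0.0575 m).
It fails at once if the lever is pinched: both of its faces pressed by the fingers at once (contact force between the fingers and face_closed_side above 2 N and contact force between the fingers and face_open_side above 2 N).
It fails at once if a bystander is pushed, lifted or carried away (30 mm) (distance of any of tape_roll, screw_jar, wrench, pipe_plug, mug, small_carton, screwdriver from where it was at the start of the episode above 0.03 m).
It also fails if it takes over 59 s, if anything falls off the work surface, if the arm or the gripper's body presses on something with over 40 N, if the wrist force passes 120 N, or if a joint passes its speed limit or range.

## Robot

A 6-joint arm with a two-finger parallel gripper is mounted at the origin on the work surface. World frame = base frame: x ahead of the robot, y to its left, z up, the work surface at z = 0. Lengths are in m, angles in rad, forces in N, time in s.
With the tool pointing down it reaches from about 0.275 to 0.85 m from the base axis. Payload 19 kg.
Tool frame: the origin (TCP) lies at the very end of the fingers, on their centre line; the grasp point (between the pads) lies 19 mm behind it; z points along the fingers, y is the direction in which the jaws open and shut (so a half turn about z gives the same grasp; the last joint's range is limited). The gripper opens to 85 mm and grips with 20 to 120 N. Pads are 22 mm wide; open, the fingers measure 114 mm over their backs; the gripper's body (76 mm by 85 mm) begins 54 mm behind the grasp point. The pads swing forward as they close: fully open they stand 13 mm farther back than shut.
Start: joints at [1.073, 0.15, 1.437, -0, 1.554, -0.134], TCP at [0.205, 0.537, 0.231] pointing down, gripper open.
Joint ranges: [-2.8, 2.8], [-0.68, 2.1], [0.12, 2.68], [-1.39, 4.53], [0.16, 2.79], [-2.81, 2.81]. Speed limits (rad/s): [1.89, 1.89, 2.22, 3.01, 3.01, 3.01].

## Interface

Orientations are given as a rotation vector (axis times angle).
In Python, from bench import readout, vision, env, silhouettes, mark_of gives the robot as it stands.
- The arm moves only by the tool apply_moves, never from a script. Its argument "deltas" is a list that holds one entry, the list of rows, each a list of 4 numbers: the shift along the world's x, y, z in m, then the turn about the world's z in degrees. In form: [[[x, y, z, yaw], ...]]. A call has 1 to 20 rows; each row is the pose to reach, as a shift and turn from the pose measured when the call began; what a row does not reach only later rows make up. A row lasts 1/8 s, in which the tool goes at most 62.5 mm and 10.7 degrees, less where a joint would pass 70% of its speed; a pose out of reach is approached as far as the arm can. A call with a gripper value outside its range is refused whole. "claw" is the finger opening in m, from 0 to 0.0854, set as the call begins (left out, the last holds). The fingers move at their own pace and stop on an object; "grip_force" is the grip in N (left out, the last holds). Time passes only in rows, so rows that repeat a pose let the fingers close. It gives the time, the measured TCP pose, the force and the opening at its end, in the units of the state.
- readout.sense(): the state, without advancing time (a new reading comes with each control period).
- vision.snapshot(name): name is "side" or "top"; returns a dict with "img" (384x512x3 uint8, red, green, blue), "intrinsics" (3x3 intrinsics, pixels), "R" (3x3) and "t" (3): a world point X has camera coordinates R X + t. Camera axes: x right, y down, z forward; pixel columns grow to the right and rows downward; lengths in m; the calibration is good to about 2 mm. A picture is of the moment at which its call begins. There is no depth.
- env.close_job(): hands the job in, once; it reports no verdict.
Trained networks look in a picture, given as the dict that the camera call returned (one of the last four; its "shot" number tells which), for a name from the list of things; names that differ only in an ending like _2 or _b are one class to them, and where a whole thing is asked for, a point or a joint stands for the part that bears it (a point fixed in the world has none). Each returns a list of dicts, best first, with "confidence" (0 to 1); they miss things now and then, are a little off and sometimes report something else, mostly with a low value. They report only what shows in the picture. A call takes as long as a camera call.
- silhouettes(picture, target): "region" (384x512 bool, what is visible of it) and "bbox" ([centre column, centre row, width, height] in pixels, round what is visible of it).
- mark_of(picture, target): "xy" ([column, row] in pixels: a listed point, or the origin of a listed thing).
The state is a dict: "clock": time; "joints": joint angles; "joint_velocities": joint speeds; "effort": joint torques, N m; "tcp_pos": TCP position; "eef_rot": TCP orientation; "ft_force": force on the tool from outside, world axes, zero at the start; "moment": the same for the moment, N m; "width": opening from 0.0 (shut) to 1.0 (fully open).
Only numpy, scipy, OpenCV 4.12 (cv2) and the standard library are available. Lean on these libraries where they do the work, as an engineer would, in place of code of your own. Each camera call takes 0.05 s, during which the arm holds its last target.

## Working session

There is one attempt and no reset: what is moved stays moved. The work goes in short steps, Python scripts to look and compute and a tool call to move; the robot and the scene stay as the last step left them, time stands still between calls to the robot, and variables do not carry over. Pictures are saved under pics/ and viewed, and the job is handed in when it is done.

Besides the shell and the picture viewer there is one more tool, called after "Emit:" as a command line: name --argument value ..., lists and objects as JSON in quotes. apply_moves: Moves the arm, as the interface text tells. Its arguments: {"type":"object","properties":{"deltas":{"type":"array"},"claw":{"type":"number"},"grip_force":{"type":"number"}},"required":["deltas"]}

```bash
mkdir -p pics
cat > h.py <<'E'
import numpy as np,cv2
from bench import readout, vision, env, silhouettes, mark_of
def snap(n,f):
    p=vision.snapshot(n); cv2.imwrite('pics/'+f,p['img'][:,:,::-1]); return p
def ray(p,uv):
    K,R,t=map(np.array,(p['intrinsics'],p['R'],p['t']))
    d=R.T@np.linalg.solve(K,[uv[0],uv[1],1]); return -R.T@t,d
def atz(p,uv,z):
    c,d=ray(p,uv); return c+d*(z-c[2])/d[2]
def tri(a,ua,b,ub):
    c1,d1=ray(a,ua);c2,d2=ray(b,ub)
    s=np.linalg.lstsq(np.c_[d1,-d2],c2-c1,rcond=None)[0]
    x,y=c1+s[0]*d1,c2+s[1]*d2
    return (x+y)/2,np.linalg.norm(x-y)
E
python3 - <<'E'
from h import *
np.set_printoptions(precision=4,suppress=True)
a=snap('side','s0.png');b=snap('top','t0.png')
for n in ['damper_box','lever_top','face_closed_side','face_open_side','tape_roll','screw_jar','gate_lever']:
    try:
        A=mark_of(a,n)[:2];B=mark_of(b,n)[:2]
        print(n,[(x['xy'],x['confidence']) for x in A],[(x['xy'],x['confidence']) for x in B])
        if A and B: print(tri(a,A[0]['xy'],b,B[0]['xy']))
    except Exception as e: print(n,e)
s=readout.sense();print(s)
E
```

```text
damper_box [([242.6, 203.1], 0.77)] [([213.2, 191.4], 0.61), ([234.0, 149.8], 0.44)]
(array([ 0.5506,  0.1144, -0.0142]), np.float64(0.007631268326484831))
lever_top [([240.4, 166.1], 0.73)] []
face_closed_side [([240.2, 173.4], 0.45)] [([211.3, 193.4], 0.55)]
(array([0.5368, 0.1048, 0.1397]), np.float64(0.009140790792529448))
face_open_side [] [([205.7, 188.6], 0.49), ([192.0, 149.2], 0.33)]
tape_roll [([254.9, 196.8], 0.74), ([266.8, 375.9], 0.4)] [([252.8, 180.1], 0.75), ([423.1, 204.0], 0.66)]
(array([ 0.574 , -0.0074,  0.1263]), np.float64(0.0027485589293417046))
screw_jar [([267.3, 376.0], 0.69), ([266.7, 165.6], 0.41)] [([112.1, 190.9], 0.66), ([193.4, 150.1], 0.65)]
(array([  1.9175,   5.2633, -14.2506]), np.float64(0.26203582050780955))
gate_lever it knows: damper_box, face_closed_side, face_open_side, lever_top, mug, pipe_plug, screw_jar, screwdriver, small_carton, tape_roll, wrench
{'clock': 0.7, 'joints': array([ 1.073 ,  0.1505,  1.4374,  0.    ,  1.5538, -0.134 ]), 'joint_velocities': array([-0.0018,  0.0015, -0.0006,  0.0009, -0.0002, -0.0012]), 'effort': array([ -0.0028, -71.2625, -57.0995,  -0.    ,   0.0008,   0.    ]), 'tcp_pos': array([0.2046, 0.5373, 0.2313]), 'eef_rot': array([-0.5683, -3.0897,  0.0001]), 'ft_force': array([ 0.3103, -0.4233,  0.2076]), 'moment': array([-0.0095,  0.0319,  0.0204]), 'width': 0.9977886972284745}
```

View pics/s0.png

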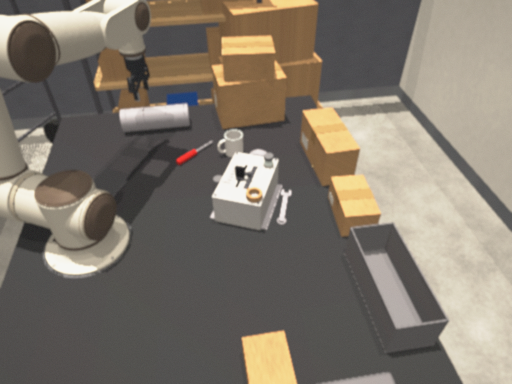

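View pics/t0.png

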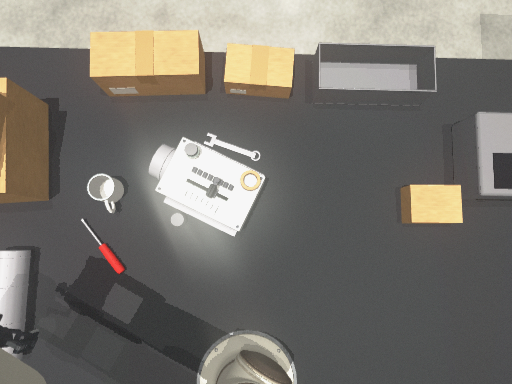

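Run:
```python
import cv2
a=cv2.imread('pics/t0.png')[130:245,140:275];cv2.imwrite('pics/t0z.png',cv2.resize(a,None,fx=5,fy=5,interpolation=cv2.INTER_CUBIC))
a=cv2.imread('pics/s0.png')[140:235,200:300];cv2.imwrite('pics/s0z.png',cv2.resize(a,None,fx=6,fy=6,interpolation=cv2.INTER_CUBIC))
```

```text
(no output)
```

View pics/t0z.png

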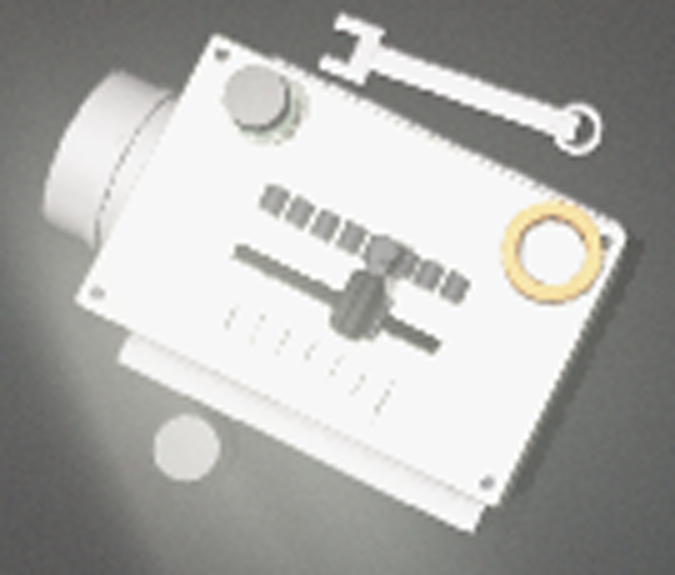

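View pics/s0z.png

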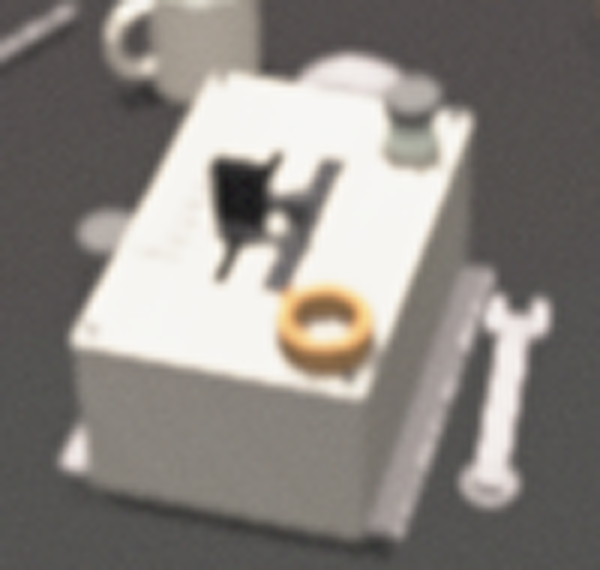

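```bash
cat > fit.py <<'E'
from h import *
from scipy.optimize import least_squares
np.set_printoptions(precision=4,suppress=True)
def proj(p,X):
    c=np.atleast_2d(X)@np.array(p['R']).T+np.array(p['t']); q=c@np.array(p['intrinsics']).T; return q[:,:2]/q[:,2:]
def B2W(bp,X):
    X=np.atleast_2d(X);c,s=np.cos(bp[2]),np.sin(bp[2])
    return np.c_[bp[0]+c*X[:,0]-s*X[:,1],bp[1]+s*X[:,0]+c*X[:,1],X[:,2]]
E
python3 - <<'E'
from fit import *
a=vision.snapshot('side');b=vision.snapshot('top')
z=np.array([(215,36),(627,230),(497,503),(76,298)])/5+[140,130]-0.4
C=np.array([(.085,.13,.12),(.085,-.13,.12),(-.085,-.13,.12),(-.085,.13,.12)])
W=np.array([atz(b,u,.12) for u in z]);print(W)
d=W-np.roll(W,-1,0);print(np.linalg.norm(d,axis=1))
zs=np.array([(470,115),(363,397),(73,342),(215,75)])/6+[200,140]-0.4
for cams in [[(b,z)],[(a,zs)],[(b,z),(a,zs)]]:
    r=least_squares(lambda q:np.concatenate([(proj(c,B2W(q,C))-u).ravel() for c,u in cams]),[.55,.11,-.4]);print(r.x,np.degrees(r.x[2]),np.abs(r.fun).max())
q=r.x
bp=q
for v in [0,.016,.032,.048,.096]:
    P=B2W(bp,[[-.02,-.048+v,.172],[-.02,-.048+v,.15]]);print(v,P[0],(proj(b,P)),proj(a,P))
print('tape',B2W(bp,[[.05,-.1,0]]), np.array(b['t']), -np.array(b['R']).T@b['t'])
np.save('bp.npy',bp)
# overlay
im=b['img'].copy()
for c,n in ((b,'t'),(a,'s')):
    pts=proj(c,B2W(bp,np.array([(-.02,-.063,.12),(-.02,.063,.12),*[(.014,-.056+.016*i,.127) for i in range(8)],*C])))
    x0,y0=((140,130) if n=='t' else (190,130))
    im=cv2.resize(c['img'][y0:y0+115,x0:x0+135,::-1],None,fx=5,fy=5,interpolation=cv2.INTER_CUBIC)
    for p in pts: cv2.circle(im,tuple(int(v) for v in (p-[x0,y0]+.5)*5),3,(0,0,255),-1)
    for v,col in zip([0,.016,.032,.048],[(255,0,0),(0,255,0),(0,160,0),(255,0,255)]):
        p=proj(c,B2W(bp,[[-.02,-.048+v,.172]]))[0];cv2.circle(im,tuple(int(v) for v in (p-[x0,y0]+.5)*5),3,col,-1)
    cv2.imwrite(f'pics/ov_{n}.png',im)
E
```

```text
[[ 0.6927  0.1919  0.12  ]
 [ 0.5868 -0.0412  0.12  ]
 [ 0.4342  0.0281  0.12  ]
 [ 0.5432  0.2627  0.12  ]]
[0.256  0.1676 0.2587 0.1654]
[ 0.5643  0.1104 -0.4319] -24.748628196994794 1.1346729414825916
[ 0.5642  0.1068 -0.4312] -24.70561953530062 0.5443224489762315
[ 0.5643  0.1096 -0.4316] -24.728933534886394 1.1282595043577146
0 [0.5261 0.0744 0.172 ] [[221.6272 194.6466]
 [222.2072 195.4724]] [[236.5866 172.3061]
 [236.8345 177.27  ]]
0.016 [0.5328 0.0889 0.172 ] [[216.1804 192.0303]
 [216.8691 192.9079]] [[238.0026 169.407 ]
 [238.2328 174.3624]]
0.032 [0.5395 0.1034 0.172 ] [[210.7385 189.4163]
 [211.5356 190.3458]] [[239.3954 166.5553]
 [239.6085 171.5019]]
0.048 [0.5462 0.118  0.172 ] [[205.3014 186.8046]
 [206.2067 187.7858]] [[240.7656 163.7499]
 [240.9621 168.6873]]
0.096 [0.5662 0.1616 0.172 ] [[189.0191 178.9834]
 [190.2481 180.1194]] [[244.7461 155.6001]
 [244.8957 160.508 ]]
tape [[ 0.5679 -0.0021  0.    ]] [-0.0401  0.5633  1.1796] [ 0.419  -0.004   1.2389]
```

View pics/ov_t.png

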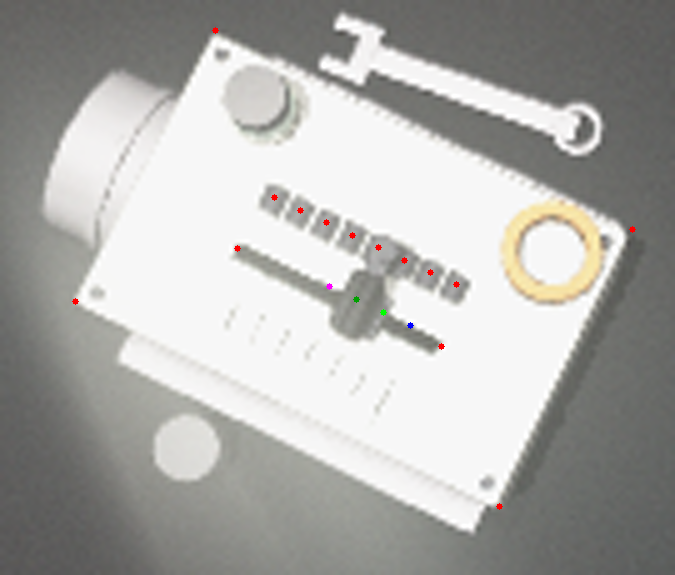

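View pics/ov_s.png

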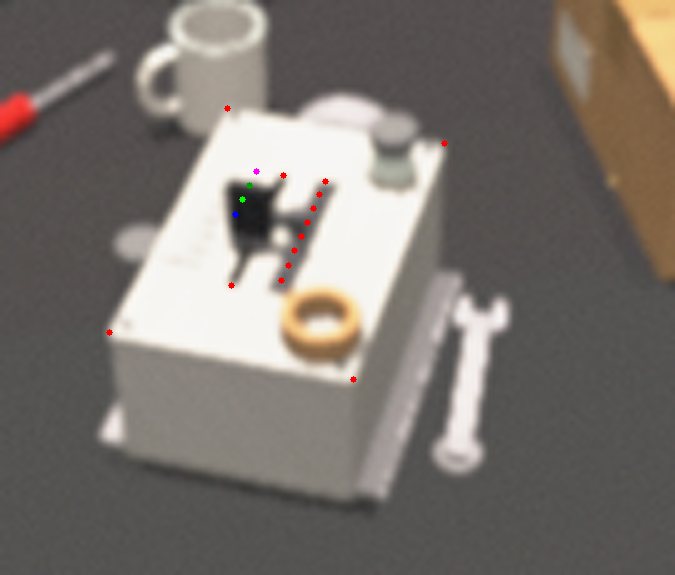

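Run:
```python
from fit import *
bp=np.load('bp.npy');s=readout.sense()
P=B2W(bp,[[-.02,.03,.25],[-.02,-.0295,.14],[-.02,-.09,.25]])
print(P,P-s['tcp_pos'],s['tcp_pos'])
```

```text
[[0.5587 0.1452 0.25  ]
 [0.5338 0.0912 0.14  ]
 [0.5085 0.0362 0.25  ]] [[ 0.3541 -0.3921  0.0187]
 [ 0.3292 -0.4462 -0.0913]
 [ 0.3039 -0.5011  0.0187]] [0.2046 0.5373 0.2313]
```

Emit:
apply_moves --deltas '[[[0,0,0.03,0],[0.03,-0.04,0.03,-10],[0.06,-0.08,0.03,-20],[0.09,-0.12,0.03,-30],[0.12,-0.16,0.03,-40],[0.16,-0.2,0.03,-50],[0.2,-0.24,0.03,-60],[0.24,-0.28,0.03,-70],[0.28,-0.32,0.03,-80],[0.32,-0.36,0.02,-90],[0.345,-0.39,0.02,-94],[0.354,-0.393,0.02,-94],[0.354,-0.393,0.02,-94],[0.354,-0.393,0.02,-94]]]' --claw 0

```text
clock: 2.55
tcp_pos: [0.558, 0.1453, 0.2515]
eef_rot: [-2.646, -1.694, -0.0]
ft_force: [-0.9, -0.4, 0.2]
width: -0.0
```

Run:
```python
from fit import *
a=snap('side','s1.png');b=snap('top','t1.png')
i=a['img'][90:210,180:310,::-1];j=b['img'][120:240,140:270,::-1]
cv2.imwrite('pics/c1.png',cv2.resize(np.hstack([i,j]),None,fx=3,fy=3,interpolation=cv2.INTER_CUBIC))
```

```text
(no output)
```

View pics/c1.png

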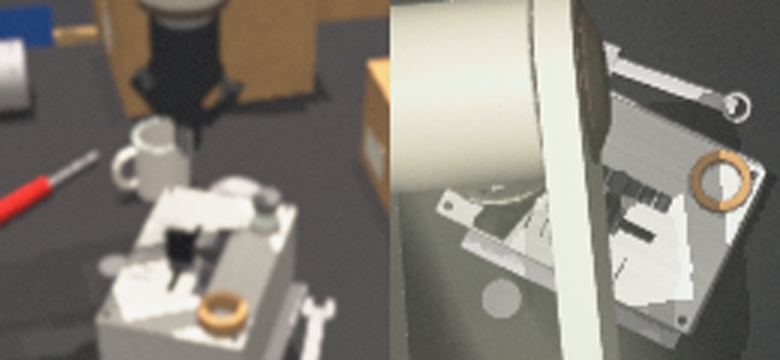

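Emit:
apply_moves --deltas '[[[0,0,-0.04,0],[0,0,-0.08,0],[0,0,-0.1,0],[0,0,-0.108,0],[0,0,-0.108,0],[0,0,-0.108,0]]]'

```text
clock: 3.4
tcp_pos: [0.5584, 0.1454, 0.1448]
eef_rot: [2.645, 1.694, 0.003]
ft_force: [-0.2, -0.1, -0.3]
width: -0.001
```

Run:
```python
from fit import *
a=snap('side','s2.png');i=a['img'][120:210,180:300,::-1]
cv2.imwrite('pics/c2.png',cv2.resize(i,None,fx=5,fy=5,interpolation=cv2.INTER_CUBIC))
```

```text
(no output)
```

View pics/c2.png

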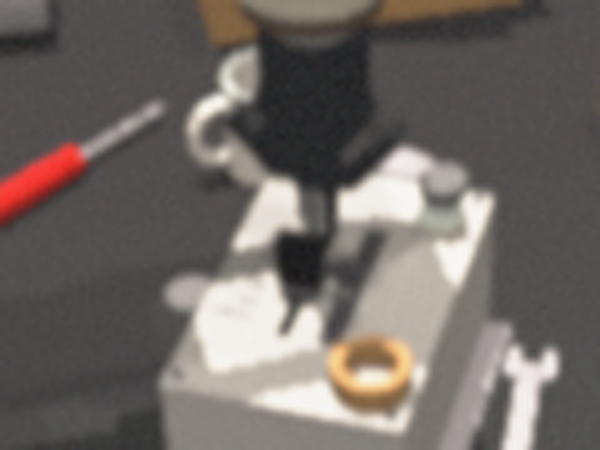

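Emit:
apply_moves --deltas '[[[-0.0042,-0.0091,0,0],[-0.0084,-0.0182,0,0],[-0.0105,-0.0227,0,0],[-0.0125,-0.0272,0,0],[-0.0146,-0.0318,0,0],[-0.0167,-0.0363,0,0],[-0.0188,-0.0409,0,0],[-0.0209,-0.0454,0,0],[-0.0222,-0.0481,0,0],[-0.0234,-0.0508,0,0],[-0.0234,-0.0508,0,0],[-0.0234,-0.0508,0,0]]]'

```text
clock: 4.95
tcp_pos: [0.535, 0.0944, 0.1446]
eef_rot: [2.645, 1.693, 0.002]
ft_force: [-0.3, 0.8, 0.6]
width: 0.004
```

```bash
cat > st.py <<'E'
from fit import *
import sys
bp=np.load('bp.npy');s=readout.sense();u=np.array([-np.sin(bp[2]),np.cos(bp[2])]);w=np.array([u[1],-u[0]])
d=s['tcp_pos'][:2]-bp[:2]
print('box xy mm',d@w*1e3,d@u*1e3,'z',s['tcp_pos'][2],'F along y,x',s['ft_force'][:2]@u,s['ft_force'][:2]@w,s['clock'])
a=snap('side',sys.argv[1]+'s.png');b=snap('top',sys.argv[1]+'t.png')
i=a['img'][130:210,190:290,::-1];j=b['img'][130:240,150:270,::-1]
i=cv2.resize(i,None,fx=4,fy=4,interpolation=cv2.INTER_CUBIC);j=cv2.resize(j,(349,320),interpolation=cv2.INTER_CUBIC)
cv2.imwrite('pics/'+sys.argv[1]+'.png',np.hstack([i,j]))
E
python3 st.py p1
```

```text
box xy mm -20.288245636528277 -26.110781420048816 z 0.14462229861923986 F along y,x 0.6209196108616086 -0.6463753078406067 4.95
```

View pics/p1.png

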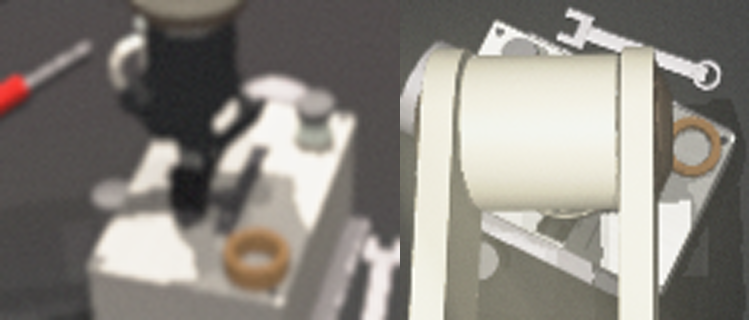

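Force is near zero, so the lever has probably snapped ahead into notch 0. I'll push on gently to feel the stop.

Emit:
apply_moves --deltas '[[[-0.0008,-0.0018,0,0],[-0.0013,-0.0027,0,0],[-0.0017,-0.0036,0,0],[-0.0017,-0.0036,0,0],[-0.0017,-0.0036,0,0]]]'

```text
clock: 5.68
tcp_pos: [0.5338, 0.0921, 0.1446]
eef_rot: [-2.645, -1.694, -0.006]
ft_force: [7.3, 12.9, -4.7]
width: -0.001
```

```bash
python3 st.py p2
```

```text
box xy mm -20.37365848318712 -28.62081940014485 z 0.14460659250260635 F along y,x 14.743793561875485 1.2282461220636105 5.675
```

Emit:
apply_moves --deltas '[[[0.003,0.006,0,0],[0.0063,0.0136,0,0],[0.0063,0.0136,0.03,0],[0.0063,0.0136,0.065,0],[0.0063,0.0136,0.065,0],[-0.01,-0.022,0.065,0],[-0.026,-0.0572,0.065,0],[-0.026,-0.0572,0.065,0],[-0.026,-0.0572,0.065,0]]]'

```text
clock: 6.9
tcp_pos: [0.5079, 0.0352, 0.2092]
eef_rot: [-2.645, -1.694, -0.006]
ft_force: [-0.4, 0.0, 0.8]
width: 0.001
```

```bash
python3 st.py p3
python3 - <<'E'
from fit import *
a=vision.snapshot('side');bp=np.load('bp.npy')
for n in('lever_top',):
  print([(x['xy'],x['confidence']) for x in mark_of(a,n)])
E
```

```text
box xy mm -20.110637106686543 -91.18715372392676 z 0.20919841277064882 F along y,x -0.1418371994419186 -0.3734834484021739 6.9
[([237.5, 174.3], 0.55)]
```

View pics/p3.png

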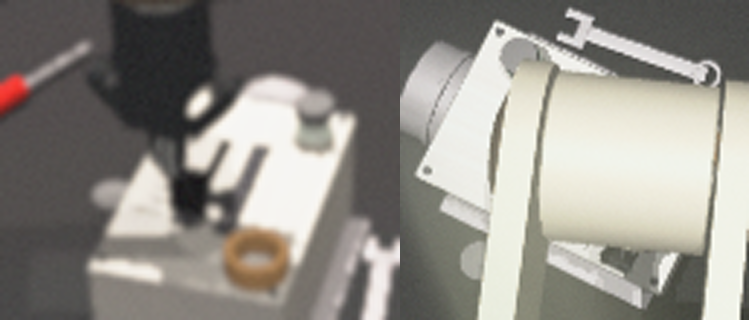

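Emit:
apply_moves --deltas '[[[0,0,-0.03,0],[0,0,-0.055,0],[0,0,-0.065,0],[0,0,-0.065,0],[0.0042,0.0091,-0.065,0],[0.0084,0.0182,-0.065,0],[0.01,0.0218,-0.065,0],[0.0113,0.0245,-0.065,0],[0.0125,0.0272,-0.065,0],[0.0138,0.03,-0.065,0],[0.015,0.0327,-0.065,0],[0.0151,0.0327,-0.065,0],[0.0151,0.0327,-0.065,0]]]'

```text
clock: 8.72
tcp_pos: [0.5231, 0.0683, 0.1443]
eef_rot: [-2.644, -1.695, -0.006]
ft_force: [-0.3, 0.4, 0.3]
width: -0.002
```

```bash
python3 st.py p4
```

```text
box xy mm -20.163906129723358 -54.71251866327576 z 0.14431484892668503 F along y,x 0.22012541703202979 -0.41521187137683746 8.725
```

View pics/p4.png

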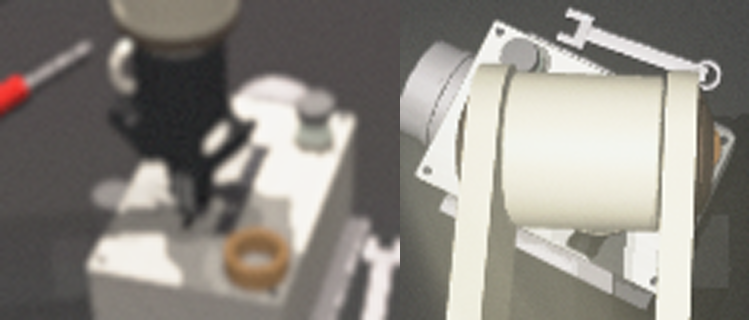

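Emit:
apply_moves --deltas '[[[0.0013,0.0027,0,0],[0.0023,0.005,0,0],[0.0031,0.0068,0,0],[0.0031,0.0068,0,0]]]'

```text
clock: 9.32
tcp_pos: [0.5257, 0.0739, 0.1443]
eef_rot: [2.644, 1.695, 0.001]
ft_force: [-8.8, -14.5, 5.2]
width: 0.001
```

```bash
python3 st.py p5
```

```text
box xy mm -20.141556644795905 -48.639471432775316 z 0.14430610622761503 F along y,x -16.898721134303326 -1.9239444272365576 9.325
```

View pics/p5.png

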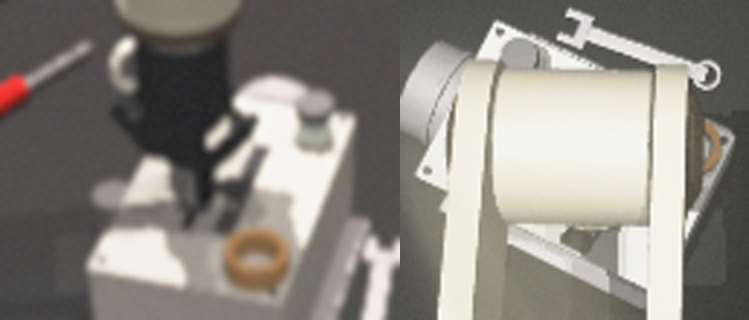

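```bash
python3 st.py p6; python3 -c "
from h import *
a=vision.snapshot('side')
print([(x['xy'],x['confidence']) for x in mark_of(a,'lever_top')],readout.sense()['ft_force'])"
```

```text
box xy mm -20.139689117641034 -48.67569818163693 z 0.14431882309087873 F along y,x -16.916795006357052 -0.5410420648268585 9.425
[([239.4, 167.4], 0.48)] [ -7.9482367  -15.07450303   3.97365208]
```

Emit:
apply_moves --deltas '[[[0.001,0.0022,0,0],[0.0015,0.0033,0,0],[0.0019,0.0041,0,0],[0.0023,0.005,0,0],[0.0027,0.0058,0,0],[0.0027,0.0058,0,0]]]'

```text
clock: 10.38
tcp_pos: [0.5284, 0.0797, 0.1443]
eef_rot: [2.644, 1.695, 0.002]
ft_force: [-0.6, -0.1, 0.9]
width: 0.0
```

```bash
python3 st.py p7
```

```text
box xy mm -20.11225317202558 -42.197142800724286 z 0.1443221209865051 F along y,x -0.3500970221458934 -0.54905563690163 10.375
```

Emit:
apply_moves --deltas '[[[0.0013,0.0027,0,0],[0.0023,0.005,0,0],[0.0031,0.0068,0,0],[0.0038,0.0082,0,0],[0.0044,0.0095,0,0],[0.0048,0.0105,0,0],[0.0052,0.0114,0,0],[0.0056,0.0122,0,0],[0.0059,0.0127,0,0],[0.0059,0.0127,0,0]]]'

```text
clock: 11.72
tcp_pos: [0.5342, 0.0921, 0.1443]
eef_rot: [2.644, 1.695, 0.001]
ft_force: [-2.6, -4.8, 2.1]
width: -0.0
```

```bash
python3 st.py p8
```

```text
box xy mm -20.075324801248374 -28.487468276329146 z 0.14431278764510877 F along y,x -5.419124866304209 -0.3999332746224991 11.725
```

Emit:
apply_moves --deltas '[[[0.0003,0.0006,0,0],[0.0005,0.0012,0,0],[0.0007,0.0015,0,0],[0.0007,0.0015,0,0]]]'

```text
clock: 12.32
tcp_pos: [0.5347, 0.0933, 0.1443]
eef_rot: [2.644, 1.694, -0.0]
ft_force: [-2.2, -4.1, 1.5]
width: 0.004
```

```bash
python3 st.py p9
```

```text
box xy mm -20.09221348623 -27.16261034669141 z 0.144323676148084 F along y,x -4.646274842081096 -0.26995834611539216 12.325
```

Emit:
apply_moves --deltas '[[[0.0003,0.0006,0,0],[0.0005,0.0012,0,0],[0.0005,0.0012,0,0],[0.0005,0.0012,0,0]]]'

```text
clock: 12.92
tcp_pos: [0.5352, 0.0944, 0.1443]
eef_rot: [2.644, 1.694, -0.001]
ft_force: [-1.5, -4.2, 1.4]
width: -0.004
```

```bash
python3 st.py p10
```

```text
box xy mm -20.100993874934098 -25.99782527538185 z 0.14431785282273213 F along y,x -4.4394515028518695 0.44020236516107547 12.925
```

Emit:
apply_moves --deltas '[[[0.0002,0.0005,0,0],[0.0004,0.0009,0,0],[0.0004,0.0009,0,0],[0.0004,0.0009,0,0]]]'

```text
clock: 13.52
tcp_pos: [0.5356, 0.0954, 0.1443]
eef_rot: [2.644, 1.694, -0.0]
ft_force: [-1.4, -3.7, 1.4]
width: 0.001
```

```bash
python3 st.py p11
```

```text
box xy mm -20.105043892291885 -24.94110959023149 z 0.14433984770869157 F along y,x -3.958149097307769 0.2788822433732944 13.525
```

View pics/p11.png

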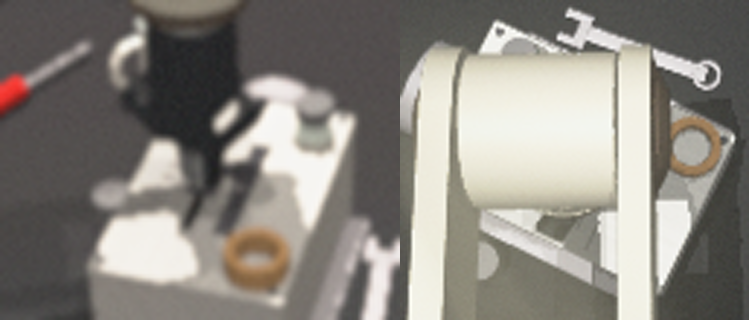

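Emit:
apply_moves --deltas '[[[-0.004,-0.009,0,0],[-0.0084,-0.0182,0,0],[-0.0084,-0.0182,0.04,0],[-0.0084,-0.0182,0.09,0],[-0.0084,-0.0182,0.12,0],[-0.05,0.04,0.12,0],[-0.09,0.09,0.12,0],[-0.12,0.13,0.12,0],[-0.14,0.15,0.12,0],[-0.14,0.15,0.12,0]]]'

```text
clock: 14.88
tcp_pos: [0.3944, 0.2461, 0.2647]
eef_rot: [2.642, 1.698, 0.001]
ft_force: [0.3, 0.0, 0.4]
width: -0.004
```

Run:
```python
from fit import *
bp=np.load('bp.npy');print(readout.sense()['tcp_pos'])
a=vision.snapshot('side');b=vision.snapshot('top')
out=[]
for c,n,(x0,y0) in ((b,'t',(150,140)),(a,'s',(200,130))):
    print(n,[(x['xy'],x['confidence']) for x in mark_of(c,'lever_top')])
    im=cv2.resize(c['img'][y0:y0+90,x0:x0+90,::-1],None,fx=4.4,fy=4.4,interpolation=cv2.INTER_CUBIC)
    for v,col in zip([.016,.032,.048,.064],[(255,0,0),(0,255,0),(255,0,255),(0,255,255)]):
        p=proj(c,B2W(bp,[[-.02,-.048+v,.172]]))[0];cv2.circle(im,tuple(int(v) for v in (p-[x0,y0]+.5)*4.4),2,col,-1)
    out.append(im)
cv2.imwrite('pics/v1.png',np.hstack(out))
```

```text
[0.3944 0.2461 0.2647]
t [([209.8, 189.0], 0.69)]
s [([240.7, 162.6], 0.44)]
```

View pics/v1.png

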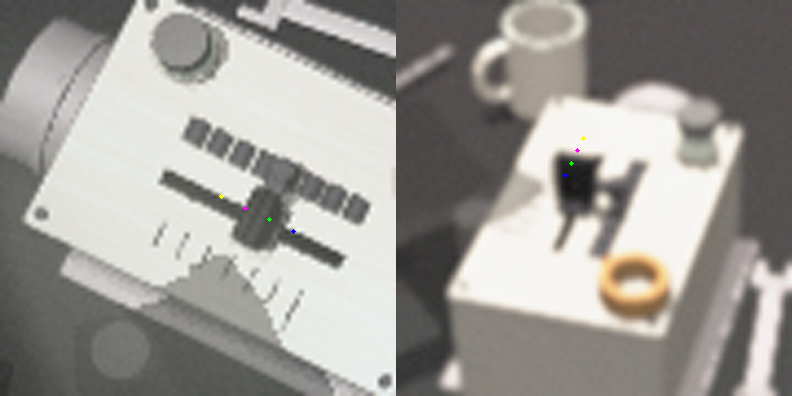

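```bash
cat > lev.py <<'E'
from fit import *
bp=np.load('bp.npy')
# rectify the top view at lever-top height into the box frame, compare dark tab profile along box y
def prof(img,p,z=.160):
    xs=np.arange(-.034,-.006,.0005);ys=np.arange(-.08,.07,.0005)
    X,Y=np.meshgrid(xs,ys)
    q=proj(p,B2W(bp,np.c_[X.ravel(),Y.ravel(),np.full(X.size,z)])).astype(np.float32).reshape(*X.shape,2)
    g=cv2.remap(cv2.cvtColor(img,cv2.COLOR_RGB2GRAY),q[...,0],q[...,1],cv2.INTER_LINEAR)
    return ys,g
def est(img,p):
    ys,g=prof(img,p,.172)
    m=(255-g[:,10:20].astype(float).mean(1)); m2=255-g[:,38:50].astype(float).mean(1)
    r=[]
    for k in (m,m2):
        d=k>130; r.append((ys[d].min()*1e3,ys[d].max()*1e3) if d.any() else None)
    return r
E
python3 - <<'E'
from lev import *
b=vision.snapshot('top')
i0=cv2.imread('pics/t0.png')[:,:,::-1].copy()
for z in(.172,.15):
  y,g0=prof(i0,b,z);y,g1=prof(b['img'],b,z)
  # along-y shift by phase correlation / 1D correlation of columns
  f=lambda g:(g<128).astype(float)
  n0,n1=f(g0)[:, :].sum(1),f(g1).sum(1)
  print(z,[ (y[(n>30)].min(),y[(n>30)].max()) for n in (n0,n1)])
cv2.imwrite('pics/r.png',cv2.resize(np.hstack([prof(i0,b)[1],prof(b['img'],b)[1]]),None,fx=4,fy=2))
E
```

```text
Traceback (most recent call last):
ValueError: zero-size array to reduction operation minimum which has no identity
```

Run:
```python
from lev import *
b=vision.snapshot('top')
i0=cv2.imread('pics/t0.png')[:,:,::-1].copy()
y,g0=prof(i0,b,.165);y,g1=prof(b['img'],b,.165)
k=slice(0,20) # box x -34..-24: tab's front half
p0=255.-g0[:,k].mean(1);p1=255.-g1[:,k].mean(1)
for p in(p0,p1):
    w=np.clip(p-60,0,None); i=p.argmax(); print('cent',(w*y).sum()/w.sum(), 'max',p.max()); print(p[::8].astype(int))
cv2.imwrite('pics/r2.png',cv2.resize(np.hstack([g0,g1]),None,fx=5,fy=2))
```

```text
cent -0.020290415009686907 max 122.19999999999999
[  8   8   8   9  46  52  55  53  50  53  57  53  92 108 122 106 105 101
  93  52  49  47  45  46  42  42  44  40  47  42  38  37  40  37  12   8
   8   8]
cent -0.010679020290909372 max 175.2
[ 20  19  20  26  81  89  91  90  88  90  96  93  88 105 149 163 175 164
 161 160 155  94  88  88  82  83  85  80  94  84  78  76  81  77  38  24
  23  24]
```

View pics/r2.png

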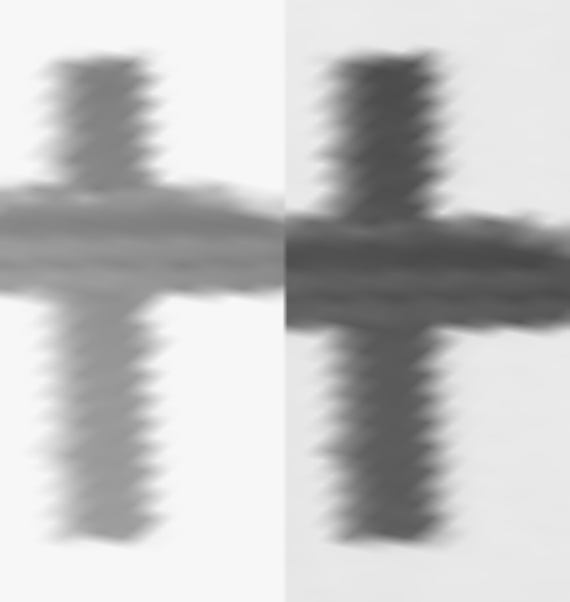

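Emit:
apply_moves --deltas '[[[0.03,-0.04,0,0],[0.06,-0.08,0,0],[0.1,-0.125,0,0],[0.1328,-0.1689,0,0],[0.1328,-0.1689,0,0],[0.1328,-0.1689,-0.04,0],[0.1328,-0.1689,-0.08,0],[0.1328,-0.1689,-0.11,0],[0.1328,-0.1689,-0.12,0],[0.1328,-0.1689,-0.12,0]]]'

```text
clock: 16.42
tcp_pos: [0.5289, 0.0758, 0.1445]
eef_rot: [2.645, 1.693, -0.001]
ft_force: [-0.1, 0.1, -0.3]
width: -0.0
```

Emit:
apply_moves --deltas '[[[0.0042,0.0091,0,0],[0.0063,0.0136,0,0],[0.0075,0.0163,0,0],[0.008,0.0172,0,0],[0.0084,0.0182,0,0],[0.0086,0.0187,0,0],[0.0088,0.0192,0,0],[0.0088,0.0192,0,0]]]'

```text
clock: 17.42
tcp_pos: [0.5377, 0.0949, 0.1445]
eef_rot: [2.645, 1.692, -0.001]
ft_force: [-2.4, -3.2, 1.2]
width: 0.0
```

```bash
python3 st.py p12
```

```text
box xy mm -17.98543556425762 -24.522508834402338 z 0.14451316537286382 F along y,x -3.9224527588131166 -0.8230629986479382 17.425
```

Emit:
apply_moves --deltas '[[[0.0002,0.0005,0,0],[0.0004,0.0009,0,0],[0.0006,0.0014,0,0],[0.0006,0.0014,0,0]]]'

```text
clock: 18.02
tcp_pos: [0.5384, 0.0965, 0.1445]
eef_rot: [2.645, 1.692, -0.001]
ft_force: [0.9, -1.3, 0.1]
width: -0.003
```

```bash
python3 st.py p13
```

```text
box xy mm -18.000927364742168 -22.76559455027978 z 0.1445279926420229 F along y,x -0.8119588029058693 1.3275548115929694 18.025
```

Force has dropped to about zero: the third click. Backing off and looking.

Emit:
apply_moves --deltas '[[[-0.004,-0.009,0,0],[-0.0084,-0.0182,0,0],[-0.0084,-0.0182,0.04,0],[-0.0084,-0.0182,0.09,0],[-0.0084,-0.0182,0.12,0],[-0.05,0.04,0.12,0],[-0.09,0.09,0.12,0],[-0.12,0.13,0.12,0],[-0.14,0.15,0.12,0],[-0.14,0.15,0.12,0]]]'

```text
clock: 19.38
tcp_pos: [0.3971, 0.2472, 0.2649]
eef_rot: [2.643, 1.696, 0.0]
ft_force: [0.1, -0.8, 0.5]
width: 0.002
```

Run:
```python
from lev import *
b=snap('top','t9.png');a=snap('side','s9.png');print(readout.sense()['ft_force'],readout.sense()['tcp_pos'])
print([(x['xy'],x['confidence']) for x in mark_of(b,'lever_top')],[(x['xy'],x['confidence']) for x in mark_of(a,'lever_top')])
i0=cv2.imread('pics/t0.png')[:,:,::-1].copy()
y,g0=prof(i0,b,.165);y,g1=prof(b['img'],b,.165)
for g in(g0,g1):
    p=255.-g[:,:20].mean(1);t=(np.median(p[36:270])+p.max())/2;w=y[p>t];print(w.min(),w.max(),(w.min()+w.max())/2)
cv2.imwrite('pics/r3.png',cv2.resize(np.hstack([g0,g1]),None,fx=5,fy=2))
cv2.imwrite('pics/v2.png',np.hstack([cv2.resize(c['img'][y0:y0+120,x0:x0+120,::-1],None,fx=3.2,fy=3.2) for c,x0,y0 in((b,80,130),(a,180,120))]))
```

```text
[-0.0083 -0.3241 -0.0994] [0.3985 0.246  0.2646]
[([211.0, 192.5], 0.63)] [([241.3, 165.5], 0.46)]
-0.03299999999999996 -0.007499999999999937 -0.02024999999999995
-0.02299999999999995 0.004000000000000073 -0.009499999999999939
```

View pics/r3.png

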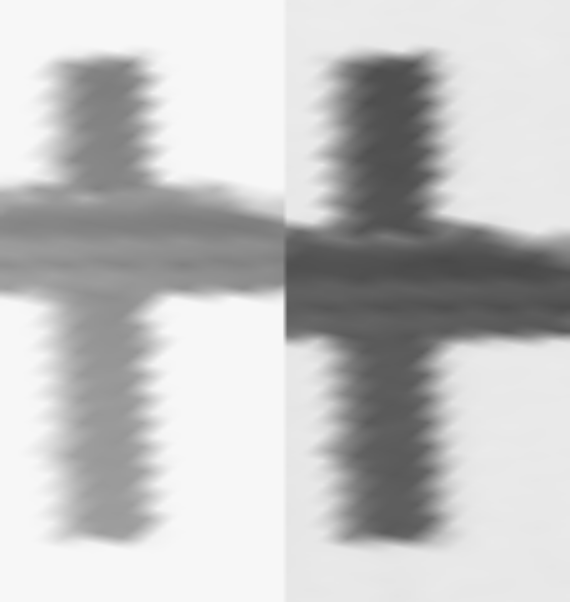

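View pics/v2.png

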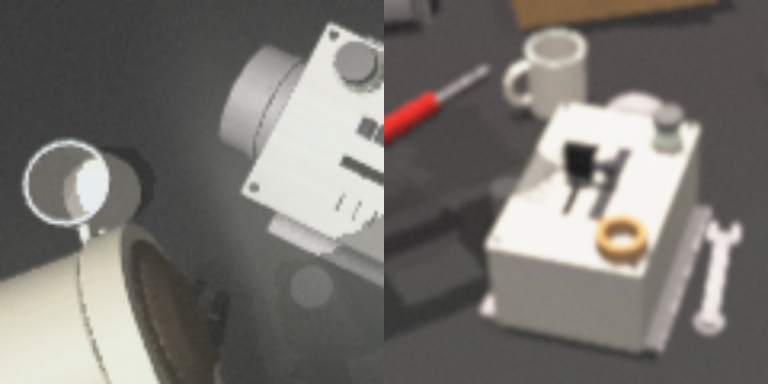

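Emit:
apply_moves --deltas '[[[0,0.03,0,0],[0,0.06,0,0],[0,0.06,0,0],[0,0.06,0,0],[0,0.06,0,0],[0,0.06,0,0]]]'

```text
clock: 20.32
tcp_pos: [0.3991, 0.3052, 0.2646]
eef_rot: [2.647, 1.69, -0.0]
ft_force: [0.6, 0.7, 0.2]
width: -0.004
```

```bash
cat > cmp.py <<'E'
from lev import *
import sys
b=snap('top',sys.argv[1]);print(readout.sense()['clock'])
def rect(img,p,z):
    xs=np.arange(-.06,.05,.0005);ys=np.arange(-.08,.07,.0005)
    X,Y=np.meshgrid(xs,ys)
    q=proj(p,B2W(bp,np.c_[X.ravel(),Y.ravel(),np.full(X.size,z)])).astype(np.float32).reshape(*X.shape,2)
    return cv2.remap(img[:,:,::-1],q[...,0],q[...,1],cv2.INTER_CUBIC)
i0=cv2.imread('pics/t0.png')[:,:,::-1].copy()
L=[rect(i,b,.165) for i in (i0,b['img'])]
for g in L:
    g=cv2.cvtColor(g,cv2.COLOR_BGR2GRAY)
    p=255.-g[:,50:70].mean(1);t=(np.median(p[36:270])+p.max())/2;w=np.arange(-.08,.07,.0005)[p>t];print(w.min(),w.max(),(w.min()+w.max())/2)
cv2.imwrite('pics/r_'+sys.argv[1],cv2.resize(np.hstack(L),None,fx=1.8,fy=1.8))
E
python3 cmp.py t10.png
```

```text
20.375
-0.03299999999999996 -0.007499999999999937 -0.02024999999999995
-0.02349999999999995 0.004000000000000073 -0.00974999999999994
```

View pics/r_t10.png

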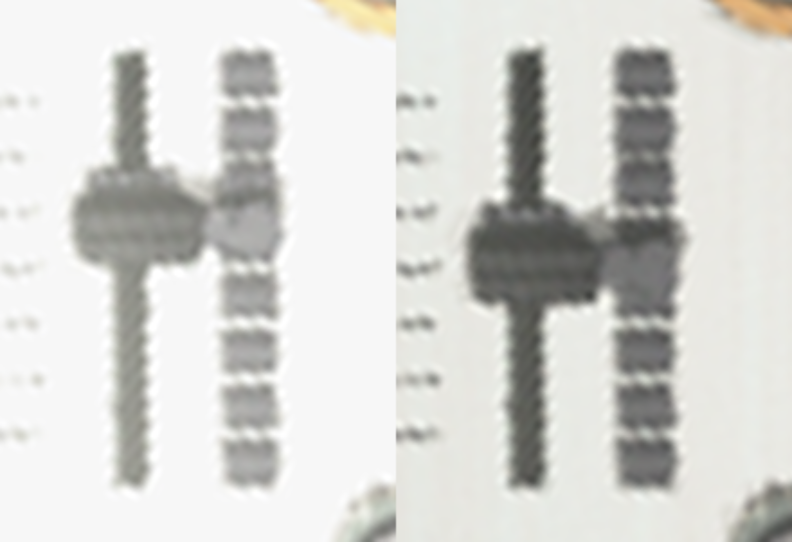

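Emit:
apply_moves --deltas '[[[0.03,-0.04,0,0],[0.06,-0.09,0,0],[0.09,-0.14,0,0],[0.11,-0.185,0,0],[0.129,-0.227,0,0],[0.129,-0.227,0,0],[0.129,-0.227,-0.04,0],[0.129,-0.227,-0.08,0],[0.129,-0.227,-0.11,0],[0.129,-0.227,-0.12,0],[0.129,-0.227,-0.12,0]]]'

```text
clock: 21.75
tcp_pos: [0.528, 0.0786, 0.145]
eef_rot: [2.646, 1.691, -0.0]
ft_force: [-0.3, 0.6, 0.7]
width: -0.002
```

```bash
python3 st.py p14
```

```text
box xy mm -19.989833656849115 -43.35525401413376 z 0.1449657386692544 F along y,x 0.4409752555316034 -0.5061957981565706 21.75
```

Emit:
apply_moves --deltas '[[[0.0042,0.0091,0,0],[0.0071,0.0154,0,0],[0.008,0.0172,0,0],[0.0084,0.0182,0,0],[0.0088,0.0191,0,0],[0.009,0.0195,0,0],[0.009,0.0195,0,0]]]'

```text
clock: 22.72
tcp_pos: [0.5375, 0.0979, 0.1459]
eef_rot: [2.646, 1.69, 0.002]
ft_force: [-2.0, -1.6, 0.3]
width: -0.0
```

```bash
python3 st.py p15
```

```text
box xy mm -19.447202066252224 -21.89910086351433 z 0.14590806876194995 F along y,x -2.275472309740998 -1.1241192181821589 22.725
```

Emit:
apply_moves --deltas '[[[0.0002,0.0005,0,0],[0.0004,0.0009,0,0],[0.0006,0.0014,0,0],[0.0006,0.0014,0,0]]]'

```text
clock: 23.32
tcp_pos: [0.5382, 0.0994, 0.1459]
eef_rot: [2.646, 1.69, 0.002]
ft_force: [1.1, 0.8, -1.0]
width: -0.003
```

```bash
python3 st.py p16
```

```text
box xy mm -19.45772403891171 -20.21198680772437 z 0.14594068860862947 F along y,x 1.1637232466195506 0.6239188077815284 23.325
```

Emit:
apply_moves --deltas '[[[-0.004,-0.009,0,0],[-0.0084,-0.0182,0,0],[-0.0084,-0.0182,0.04,0],[-0.0084,-0.0182,0.09,0],[-0.0084,-0.0182,0.12,0],[-0.05,0.04,0.12,0],[-0.09,0.09,0.12,0],[-0.12,0.13,0.12,0],[-0.14,0.17,0.12,0],[-0.14,0.2,0.12,0],[-0.14,0.2,0.12,0]]]'

```text
clock: 24.8
tcp_pos: [0.3977, 0.3003, 0.2658]
eef_rot: [2.644, 1.693, 0.002]
ft_force: [0.5, -0.5, -0.0]
width: 0.005
```

```bash
python3 cmp.py t11.png
```

```text
24.85
-0.03299999999999996 -0.007499999999999937 -0.02024999999999995
-0.02049999999999995 0.007000000000000076 -0.006749999999999937
```

View pics/r_t11.png

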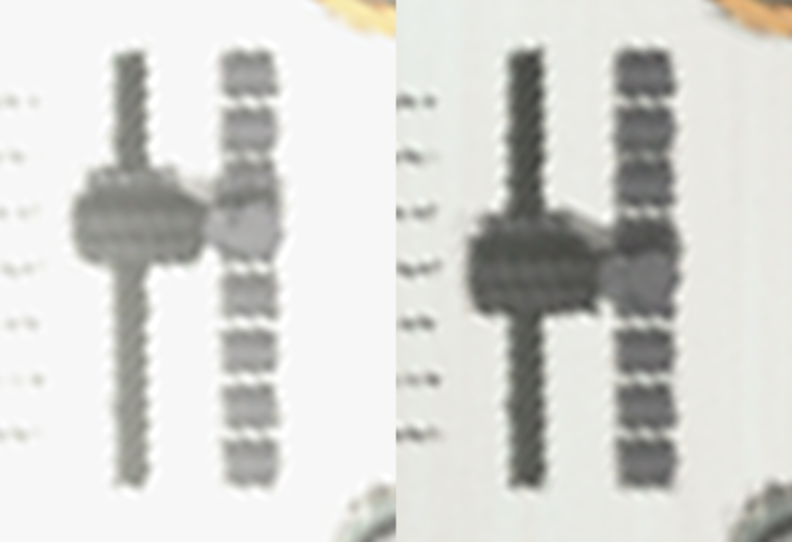

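Emit:
apply_moves --deltas '[[[0.03,-0.04,0,0],[0.06,-0.09,0,0],[0.09,-0.14,0,0],[0.11,-0.185,0,0],[0.13,-0.221,0,0],[0.13,-0.221,0,0],[0.13,-0.221,-0.04,0],[0.13,-0.221,-0.08,0],[0.13,-0.221,-0.11,0],[0.13,-0.221,-0.121,0],[0.13,-0.221,-0.121,0]]]'

```text
clock: 26.22
tcp_pos: [0.5278, 0.0783, 0.1451]
eef_rot: [2.645, 1.691, 0.001]
ft_force: [0.2, -0.0, 0.9]
width: 0.006
```

```bash
python3 st.py p17
```

```text
box xy mm -20.083523209152652 -43.75875000497862 z 0.14513151407538782 F along y,x 0.040141487778729855 0.18497520424326686 26.225
```

Emit:
apply_moves --deltas '[[[0.0042,0.0091,0,0],[0.0075,0.0163,0,0],[0.0088,0.019,0,0],[0.0096,0.0208,0,0],[0.01,0.0217,0,0],[0.0102,0.0222,0,0],[0.0104,0.0227,0,0],[0.0106,0.023,0,0],[0.0106,0.023,0,0]]]'

```text
clock: 27.45
tcp_pos: [0.539, 0.1013, 0.1462]
eef_rot: [2.644, 1.691, 0.004]
ft_force: [0.3, -0.1, 0.3]
width: -0.004
```

```bash
python3 st.py p18
```

```text
box xy mm -19.490571436732747 -18.11985384897265 z 0.14620072402711315 F along y,x 0.03770906006036956 0.2811161947185081 27.45
```

Emit:
apply_moves --deltas '[[[-0.004,-0.009,0,0],[-0.0084,-0.0182,0,0],[-0.0084,-0.0182,0.04,0],[-0.0084,-0.0182,0.09,0],[-0.0084,-0.0182,0.12,0],[-0.05,0.04,0.12,0],[-0.09,0.09,0.12,0],[-0.12,0.13,0.12,0],[-0.14,0.17,0.12,0],[-0.14,0.2,0.12,0],[-0.14,0.2,0.12,0]]]'

```text
clock: 28.92
tcp_pos: [0.3985, 0.3022, 0.266]
eef_rot: [2.642, 1.694, 0.004]
ft_force: [-0.3, -0.3, 0.2]
width: -0.001
```

```bash
python3 cmp.py t12.png
python3 - <<'E'
from lev import *
a=snap('side','s12.png');b=vision.snapshot('top')
cv2.imwrite('pics/v12.png',np.hstack([cv2.resize(c['img'][:,:,::-1],(400,300),interpolation=cv2.INTER_AREA) for c in(b,a)]))
E
```

```text
28.975
-0.03299999999999996 -0.007499999999999937 -0.02024999999999995
-0.017999999999999947 0.009500000000000078 -0.004249999999999934
```

View pics/r_t12.png

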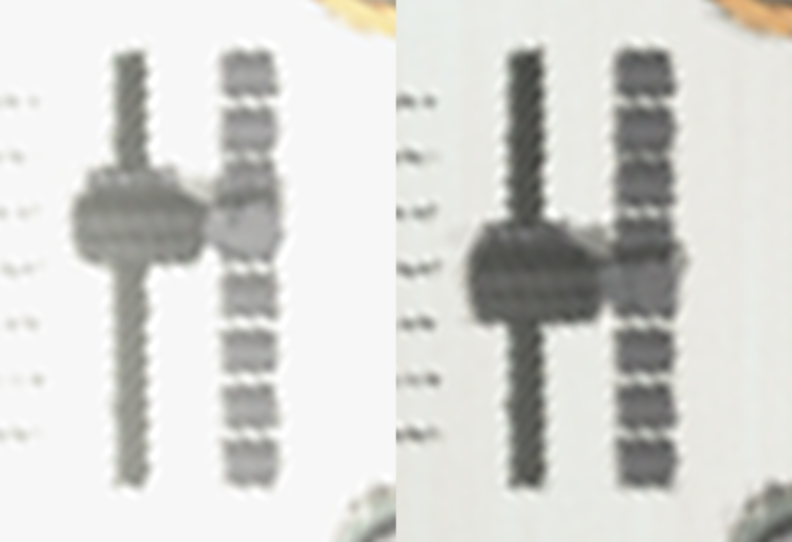

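View pics/v12.png

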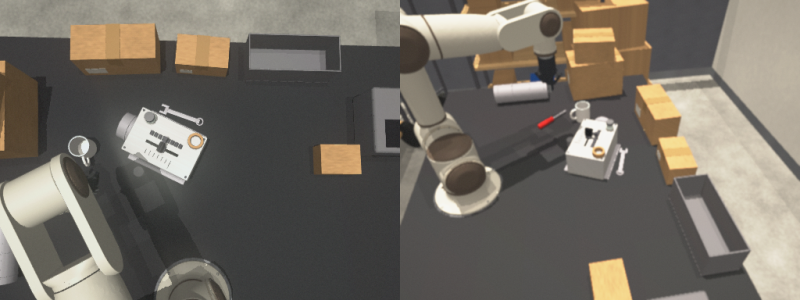

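```bash
python3 -c "
from bench import env,readout
print(readout.sense()['ft_force']);print(env.close_job())"
```

```text
[-0.18790122 -0.08504215 -0.103738  ]
the job is handed in; nothing more can be done
None
```

The lever is resting in the third notch, and I've handed the job in. It reported no verdict.

- **Closing:** With the gripper shut, I pushed the lever from its starting second notch to the closed end. It stopped firmly there with about 15 N of push, and the finger was within 1 mm of where the stop should be.
- **Opening:** I then pushed it towards the collar. The first two clicks showed as the push force falling to zero.
- **Third click:** It did not snap in cleanly. Friction held the lever near the top of the third ridge, at about 40 mm and then 42 mm. The zero force I first took for the third click was wrong. I eased it on in small steps, lifting off twice more to look, at about 45 mm and then about 48 mm.
- **Last checks:** The top picture shows the lever 16.0 mm (one notch) past its start, so at about 0.048 m. It never went beyond that. The bystanders in view look unmoved, the hand is well clear, and the wrist force is near zero.
- **Disagreements:** Leaving the first notch took about 17 N, against the 7 to 9 N given. The trained network's lever-top position was several millimetres off at times, so I relied on comparing pictures instead.

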